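# Clamp the fence and hold a bevelled offcut in its corner

### The arm

A 6-joint arm with a two-finger parallel gripper is mounted at the origin on the work surface. World frame = base frame: x ahead of the robot, y to its left, z up, the work surface at z = 0. Lengths are in m, angles in rad, forces in N, time in s.
With the tool pointing down it reaches from about 0.375 to 0.9 m from the base axis. Payload 3.1 kg.
Tool frame: the origin (TCP) lies midway between the tips of the shut fingers; the grasp point (between the pads) lies 19 mm behind it; z points along the fingers, y is the line along which they close (so a half turn about z gives the same grasp; the last joint's range is limited). The gripper opens to 87 mm and grips with 3 to 60 N. Pads are 19 mm wide; open, the fingers measure 117 mm over their backs; the gripper's body (75 mm by 190 mm) begins 51 mm behind the grasp point.
Start: joints at [1.087, 0.527, 1.433, -0, 1.181, -0.178], TCP at [0.188, 0.596, 0.223] pointing down, gripper open.
Joint ranges: [-3.08, 3.08], [-0.75, 2.2], [0.22, 2.44], [-1.43, 4.57], [0, 2.65], [-2.85, 2.85]. Speed limits (rad/s): [2.79, 2.79, 3.14, 3.14, 3.14, 3.14].

### API

Orientations are given as a rotation vector (axis times angle).
In Python, from plant import * gives the robot as it stands.
- The arm moves only by the tool carry_out, never from a script. Its argument "plan" is a list that holds one entry, the list of rows, each a list of 6 numbers: the shift along the tool's x, y, z in units of 50 mm (1.0 is 50 mm), then the turn, a rotation vector about the tool's x, y, z in units of 10 degrees (1.0 is 10 degrees). In form: [[[x, y, z, wx, wy, wz], ...]]. A call has 1 to 10 rows; each row is the pose to reach, as a shift and turn from the pose commanded when the call began, along the tool's axes at that moment; what a row does not reach only later rows make up. A row lasts 1/8 s, in which the tool goes at most 62.5 mm and 10.7 degrees, less where a joint would pass 70% of its speed; a pose out of reach is approached as far as the arm can. A call with a gripper value outside its range is refused whole. "hand" is the closure, from 0 (fully open) to 1 (shut), set as the call begins (left out, the last holds). The fingers move at their own pace and stop on an object; the grip force is fixed at half the most. Time passes only in rows, so rows that repeat a pose let the fingers close. It gives the time, the measured TCP pose, the force, the opening and the grip force at its end, in the units of the state.
- get_state(): the state, without advancing time (a new reading comes with each control period).
- get_image(name): name is "scene" or "top"; returns the picture (480x640x3 uint8, blue, green, red); there is no depth.
- get_calibration(name): a dict with "fx", "fy", "cx", "cy" (pixels), "k1" (the pictures are not rectified: a ray, as slopes to the right and down, at radius r is drawn at 1 + k1 r^2 times it, then the intrinsics apply), "position" and "orientation" of the camera in the world. Camera axes: x right, y down, z forward; pixel columns grow to the right and rows downward; lengths in m; the calibration is good to about 2 mm. A picture is of the moment at which its call begins. get_calibration takes no time and is no camera call.
- close_job(): hands the job in; it is judged then, once.
The state is a dict: "time_s": time; "q": joint angles; "joint_velocities": joint speeds; "joint_torque": joint torques, N m; "tcp_pos": TCP position; "tcp_rot": TCP orientation; "ft_force": force on the tool from outside, world axes, zero at the start; "torque": the same for the moment, N m; "grip_width": finger opening in m; "grasp_force": force on a finger pad.
Only numpy, scipy, OpenCV 4.12 (cv2) and the standard library are available. Lean on these libraries where they do the work, as an engineer would, in place of code of your own. Each camera call takes 0.05 s, during which the arm holds its last target. There are 200 camera calls.

### The job

On the workbench, first crank the red-knobbed clamp handle clockwise until the black pad has come down and grips the aluminium fence firmly, and let go of the crank. Then bring the bevelled dark offcut (not the plain block) to the fence, flat on the bench, bevel facing away from the fence, its back flush to the fence and its end up against the orange stop block, and finish while holding it there with the gripper's fingers: one steady diagonal push that presses it against fence and bench at the same time. The fence must not be shoved out of place, and the other things on the bench stay where they are.

Things in the scene. Friction and masses are not known exactly. Their poses are not given: they have to be found in the camera images.
- table: pale wooden workbench, top at z = 0 (the origin lies in the plane of the top)
- crank (a joint): angle of the clamp's crank about its vertical axis, rad; grows as it is turned clockwise seen from above (clockwise lowers the pad, 3.8 mm per rad). Starts between 0 and 2; the pad first touches the fence at 5.0, presses with about 15 N at 5.5 and meets the end stop at 6.0 (about 30 N: fully tight). It stays where it is left. Needs 4 to 7 N at the knob.
- clamp_axis (a point): point on the crank's vertical axis at the height of the middle of the red knob, 212 mm above the bench; belongs to the fixed blue clamp frame. Its x axis is the fixed station's x axis (away from the robot, square to the fence). Below the knob, 170 to 190 mm up, lies the hub and the 16 mm wide steel crank arm; the frame's column stands behind the fence
- crank_knob (a point): middle of the upright red knob at the end of the crank arm: 20 mm across, 46 mm high (189 to 235 mm above the bench), 50 mm from the crank's axis; it spins freely on its pin, so a gripper can hold it from above and go round without turning. No part of the clamp is higher than the knob
- clamp_pad: black round pad, 36 mm across, 10 mm thick, at the lower end of the clamp screw above the left part of the fence; origin centre of its underside; sprung, 8 N per mm
- fence: aluminium bar, loose until clamped, 40 mm thick (x), 340 mm long (y), 40 mm high, 0.9 kg; origin centre of its underside; x axis points away from the robot, the front face (towards the robot) is at x = -20 mm. Two brass bench dogs stand about 1 mm behind its back face. An orange stop block (18 mm proud of the front face, 30 mm long, 32 mm high) is bolted to the front face at y = -10 to +20 mm
- fence_corner (a point): corner, at bench height, where the fence's front face meets the stop block's right-hand (-y) end; axes as the fence. The seated offcut's origin comes to x = -30 mm, y = -32.5 mm from here
- offcut: dark wooden offcut, 60 mm deep (x), 65 long (y), 34 high, about 0.1 kg; origin centre of underside. Its upper -x edge is cut to a pale steep bevel (12 mm back, 21 down, 60 degrees from level; the -x face is 13 mm high); +x is the square back that goes to the fence. Gripped across its length with pads at x = -10 mm it clears the stop block
- offcut_bevel (a point): middle of the pale bevel face: 24 mm to -x of the offcut's origin and 23.5 mm above its underside. Push here with 12 to 25 N, forward and 30 degrees below level (square to the bevel); of a much steeper push the bench's friction (coefficient 0.5 to 0.72) leaves little for the fence
- plain_block: dark wooden block without bevel, 60 x 65 x 34 mm high; origin centre of underside; a bystander that looks much like the offcut
- paint_can: green-labelled paint can, 86 mm across, 110 mm high, standing; origin centre of underside; bystander
- screw_jar: glass jar with brass lid, 60 mm across, 80 mm high, standing; origin centre of underside; bystander
- glue_bottle: white glue bottle with yellow label, 56 mm across, 160 mm high, standing; origin centre of underside; bystander
- hammer: hammer lying flat, about 260 mm long along its x; bystander
- screwdriver: screwdriver lying flat, about 200 mm long along its x; bystander
- brush: paint brush lying flat, about 200 mm long along its x; bystander
Not all that is in view belongs to the job. Leave any pink or purple look-alike of the offcut alone.

How it is judged:
By the outcome, as a careful person would: the job done as asked, in the order asked, and still so for the second after the job is handed in, while the arm keeps its last pose, push and grip.
It also fails if it takes over 67 s, if anything falls off the work surface, if the arm or the gripper's body presses on something with over 40 N, if the wrist force passes 120 N, or if a joint passes its speed limit or range.

## Working session

There is one attempt and no reset: what is moved stays moved. The work goes in short steps, Python scripts to look and compute and a tool call to move; the robot and the scene stay as the last step left them, time stands still between calls to the robot, and variables do not carry over. Pictures are saved under pics/ and viewed, at most 10 in all, crops included, and the job is handed in when it is done.

Besides the shell and the picture viewer there is one more tool, called after "Request:" as name(argument=value, ...), one argument or row to a line, values as JSON. carry_out: Moves the arm, as the interface text tells. Its arguments: {"type":"object","properties":{"plan":{"type":"array","items":{"type":"array","items":{"type":"array","items":{"type":"number"}}}},"hand":{"type":"number"}},"required":["plan"]}

```bash
mkdir -p pics; ls
python3 - <<'E'
from plant import *
import cv2
for n in("scene","top"):
    cv2.imwrite(f"pics/{n}0.png",get_image(n)); print(n,get_calibration(n))
s=get_state(); print(s['tcp_pos'],s['tcp_rot'],s['grip_width'],s['time_s'])
E
```

```text
pics
scene {'fx': 519.502298492203, 'fy': 519.502298492203, 'cx': 313.2431205907624, 'cy': 241.25418058062604, 'k1': -0.04821524951608956, 'position': array([ 1.17884533, -0.45040652,  1.37329235]), 'orientation': array([-2.26622763, -1.32215137,  0.38765803])}
top {'fx': 552.7859091271749, 'fy': 552.7859091271749, 'cx': 324.2966294447043, 'cy': 232.9463565958119, 'k1': -0.07077101520518159, 'position': array([ 0.30251829, -0.04399868,  1.50984873]), 'orientation': array([-2.12555718,  2.16531144, -0.18618281])}
[0.18780675 0.59542341 0.22167875] [-4.78355959e-01 -3.10431653e+00  2.88947952e-03] 0.08712969181672191 0.1
```

View pics/scene0.png

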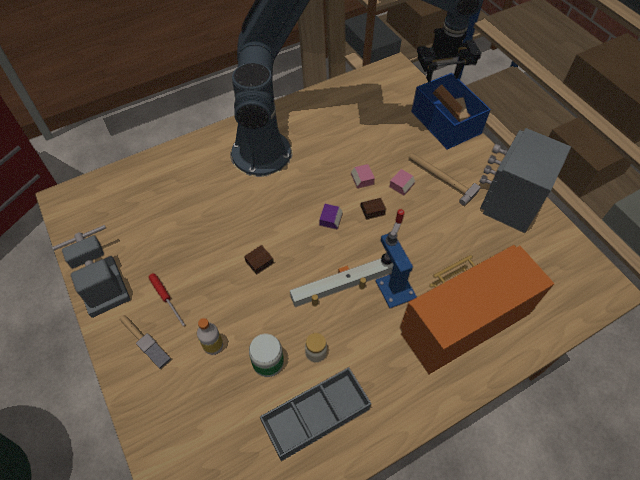

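View pics/top0.png

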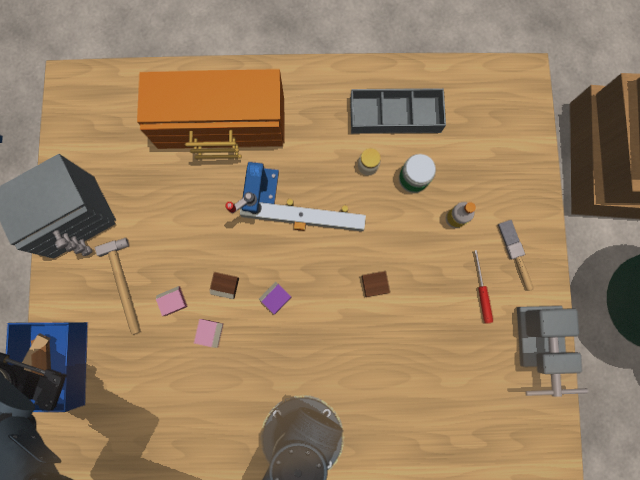

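Dark candidates in the top view: A at (224,285), with a pale strip on its lower edge, and B at (375,284), plain. The pink blocks at (171,300) and (208,333) and the purple one at (275,298) are decoys. The red knob is at (230,207), and the fence runs from (240,212) to (365,222) with the orange stop at (299,226). I'll measure these and enlarge A and B to confirm.

```bash
cat > h.py <<'E'
from plant import *
import cv2, numpy as np
from scipy.spatial.transform import Rotation as R
C={n:get_calibration(n) for n in("scene","top")}
def ray(n,uv):
    c=C[n]; K=np.array([[c['fx'],0,c['cx']],[0,c['fy'],c['cy']],[0,0,1]])
    p=cv2.undistortPoints(np.array([[uv]],float),K,np.array([c['k1'],0,0,0.]))[0,0]
    return c['position'],R.from_rotvec(c['orientation']).apply([p[0],p[1],1])
def plane(n,uv,z):
    o,d=ray(n,uv); return o+d*(z-o[2])/d[2]
def two(a,b):
    o1,d1=ray("scene",a);o2,d2=ray("top",b)
    A=np.stack([d1,-d2],1);t=np.linalg.lstsq(A,o2-o1,rcond=None)[0]
    p,q=o1+t[0]*d1,o2+t[1]*d2
    return (p+q)/2,np.linalg.norm(p-q)
def proj(n,P):
    c=C[n];K=np.array([[c['fx'],0,c['cx']],[0,c['fy'],c['cy']],[0,0,1]])
    r=R.from_rotvec(c['orientation']).inv()
    return cv2.projectPoints(np.array([P],float),r.as_rotvec(),-r.apply(c['position']),K,np.array([c['k1'],0,0,0.]))[0][0,0]
def blobs(m,box,amin=15):
    x0,y0,x1,y1=box;k=np.zeros_like(m);k[y0:y1,x0:x1]=m[y0:y1,x0:x1]
    cs=cv2.findContours(k,cv2.RETR_EXTERNAL,cv2.CHAIN_APPROX_NONE)[0]
    return sorted([c for c in cs if cv2.contourArea(c)>amin],key=cv2.contourArea,reverse=True)
E
python3 - <<'E'
from h import *
I={n:cv2.imread(f"pics/{n}0.png") for n in C}
t=I["top"]
def up(im,b,w,h): return cv2.resize(im[b[1]:b[3],b[0]:b[2]],(w,h),interpolation=cv2.INTER_CUBIC)
r1=np.hstack([up(t,(200,265,250,305),400,300),up(t,(350,265,400,305),400,300)])
r2=np.hstack([up(t,(215,155,375,240),400,300),up(I["scene"],(280,200,420,305),400,300)])
cv2.imwrite("pics/crop.png",np.vstack([r1,r2]))
def rng(im,lo,hi): return cv2.inRange(cv2.cvtColor(im,cv2.COLOR_BGR2HSV),lo,hi)
cen=lambda c:np.array(cv2.minAreaRect(c)[0])
red={}
for n,b in(("top",(215,190,245,220)),("scene",(380,200,415,240))):
    bs=blobs(rng(I[n],(0,140,60),(8,255,255))|rng(I[n],(172,140,60),(180,255,255)),b,5)
    for c in bs: print(n,"red",cv2.minAreaRect(c),cv2.contourArea(c))
    red[n]=cen(bs[0])
print("knob",two(red["scene"],red["top"]), plane("top",red["top"],.235))
hsv=cv2.cvtColor(t,cv2.COLOR_BGR2HSV)
fm=cv2.inRange(hsv,(0,0,120),(180,60,255))
for c in blobs(fm,(235,195,375,235),100):
    r=cv2.minAreaRect(c);print("fence",r);print([plane("top",p,.04).round(4).tolist() for p in cv2.boxPoints(r)])
for c in blobs(rng(t,(5,170,120),(18,255,255)),(285,215,315,235),5):
    r=cv2.minAreaRect(c);print("stop",r,[plane("top",p,.032).round(4).tolist() for p in cv2.boxPoints(r)])
dm=cv2.inRange(hsv,(0,0,0),(180,255,75))
for nm,b in(("A",(205,268,245,302)),("B",(355,265,395,302))):
    for c in blobs(dm,b,100):
        r=cv2.minAreaRect(c);print(nm,r,[plane("top",p,.034).round(4).tolist() for p in cv2.boxPoints(r)])
E
```

```text
top red ((230.10003662109375, 206.7000274658203), (11.180339813232422, 7.602630138397217), 63.43495178222656) 60.5
scene red ((399.48077392578125, 215.59616088867188), (6.275716304779053, 13.532013893127441), 11.309932708740234) 49.0
knob (array([0.57694901, 0.15917493, 0.21525272]), np.float64(0.0008216046230307922)) [0.57256554 0.15570992 0.235     ]
fence ((302.45623779296875, 214.36981201171875), (125.30863189697266, 14.974316596984863), 6.753573417663574)
[[0.592, 0.161, 0.04], [0.6331, 0.1564, 0.04], [0.5865, -0.1808, 0.04], [0.5457, -0.1747, 0.04]]
stop ((298.93902587890625, 225.54876708984375), (10.15970230102539, 6.184165954589844), 6.34019136428833) [[0.5534, 0.015, 0.032], [0.5703, 0.013, 0.032], [0.5668, -0.0144, 0.032], [0.5499, -0.0123, 0.032]]
```

View pics/crop.png

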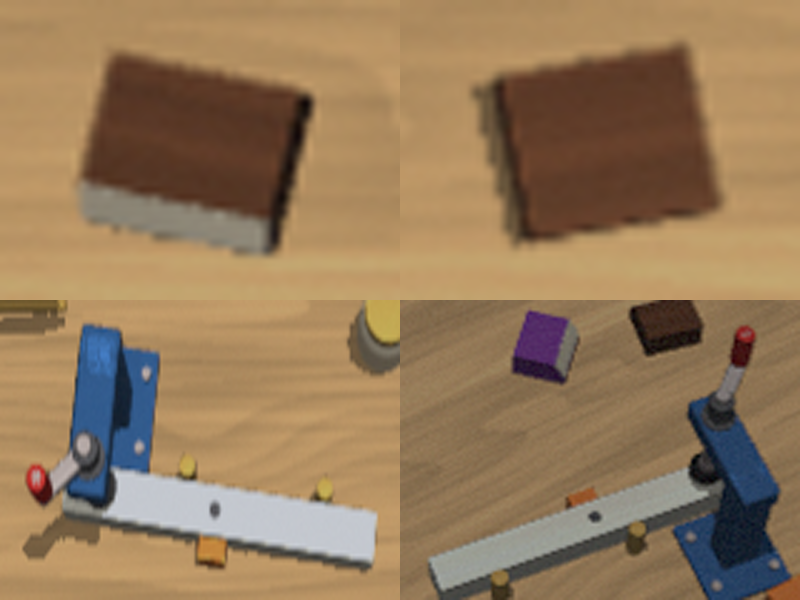

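The crop confirms that A (224,285) is the offcut: dark top, with a pale bevel strip on its -x side. B is plain, with no pale face. The hub is at about (249.4,197.5) in the top view and (392.4,238.5) in the scene view.

```bash
cat >> h.py <<'E'
def delta(target,yaw,tilt=0,pos=None,rot=None):
    """rows in move units for TCP target; tool y along angle yaw(deg)+90 of the fence-like frame, tilt = pitch of tool z forward (deg)"""
    s=get_state();p=s['tcp_pos'] if pos is None else pos
    r=R.from_rotvec(s['tcp_rot'] if rot is None else rot)
    g=R.from_euler('z',yaw,degrees=True)*R.from_euler('y',-tilt,degrees=True)*R.from_matrix(np.array([[-1,0,0],[0,1,0],[0,0,-1.]]))
    d=r.inv().apply(np.array(target)-p)/.05
    w=np.degrees((r.inv()*g).as_rotvec())/10
    return np.round(np.r_[d,w],3)
E
python3 - <<'E'
from h import *
t=cv2.imread("pics/top0.png"); 
ax,e=two((392.4,238.5),(249.4,197.5)); print("hub",ax,e)
k=np.array([.5769,.1592]); 
for z in(.18,.19,.2): a=plane("top",(249.4,197.5),z); b=plane("scene",(392.4,238.5),z); print(z,a[:2],b[:2],np.hypot(*(k-a[:2])),np.hypot(*(k-b[:2])))
y=np.radians(-7.8);f=np.array([.5893,-.0095]);X=np.array([np.cos(y),np.sin(y)]);Y=np.array([-X[1],X[0]])
print("hub in fence",(ax[:2]-f)@X,(ax[:2]-f)@Y,"knob in fence",(k-f)@X,(k-f)@Y)
hsv=cv2.cvtColor(t,cv2.COLOR_BGR2HSV)
dm=cv2.inRange(hsv,(0,60,0),(18,255,115))
for nm,b in(("A",(205,268,245,302)),("B",(355,265,395,302))):
    for c in blobs(dm,b,100):
        r=cv2.minAreaRect(c);print(nm,r,[plane("top",p,.034).round(4).tolist() for p in cv2.boxPoints(r)])
# A corners from crop (scale 8,7.5)
for u in [(110,52),(308,93),(272,218),(84,183),(80,218),(268,250)]:
    print(u,plane("top",(200+u[0]/8,265+u[1]/7.5),.034 if u[1] not in(250,) and u!=(80,218) else .013).round(4))
print(delta((.577,.159,.30),-7.8))
E
```

```text
hub [0.60886672 0.11921705 0.17292917] 0.0031234674818168685
0.18 [0.60648831 0.11695802] [0.61275656 0.11737033] 0.05157376638738659 0.055094595626628745
0.19 [0.60420257 0.11574768] [0.61750049 0.11261226] 0.05131797166419419 0.061796578308646655
0.2 [0.60191682 0.11453734] [0.62224441 0.10785419] 0.05119173943324707 0.06850188168428842
hub in fence 0.0019167760085887623 0.13018164668309165 knob in fence -0.03518049029151313 0.16545628758934716
A ((223.97059631347656, 284.11767578125), (25.708772659301758, 20.130456924438477), 14.03624439239502) [[0.3877, 0.2418, 0.034], [0.4397, 0.2293, 0.034], [0.4219, 0.1624, 0.034], [0.3701, 0.1752, 0.034]]
B ((374.0, 283.9999694824219), (22.357236862182617, 26.671791076660156), 78.69007110595703) [[0.421, -0.1579, 0.034], [0.4336, -0.2285, 0.034], [0.3748, -0.2382, 0.034], [0.3624, -0.1679, 0.034]]
(110, 52) [0.4378 0.2298 0.034 ]
(308, 93) [0.4221 0.1634 0.034 ]
(272, 218) [0.3779 0.1752 0.034 ]
(84, 183) [0.3913 0.238  0.034 ]
(80, 218) [0.38   0.2433 0.013 ]
(268, 250) [0.3676 0.1797 0.013 ]
[-1.005e+01 -5.983e+00 -1.558e+00 -1.100e-02 -3.000e-03 -9.720e-01]
```

The axis is at about (0.607,0.119). That puts the knob radius at 49.9 mm against 50 given, and the fence centre at (0.589,-0.010). The offcut measures 68 mm long at a yaw of about -14°.

Request:
carry_out(
  plan=[
    [[-1.0,-0.6,-1.0,0,0,-0.5],[-2.2,-1.3,-1.56,0,0,-0.97],[-3.3,-2.0,-1.56,0,0,-0.97],[-4.4,-2.6,-1.56,0,0,-0.97],[-5.5,-3.3,-1.56,0,0,-0.97],[-6.6,-3.9,-1.56,0,0,-0.97],[-7.7,-4.6,-1.56,0,0,-0.97],[-8.8,-5.2,-1.56,0,0,-0.97],[-9.6,-5.7,-1.56,0,0,-0.97],[-10.05,-5.98,-1.56,0,0,-0.97]],
  ],
  hand=0,
)

```text
time_s: 1.35
tcp_pos: [0.5787, 0.1571, 0.3]
tcp_rot: [-0.217, -3.134, 0.0]
ft_force: [0.7, 0.6, 0.2]
grip_width: 0.0875
grasp_force: 0.0
```

Run:
```python
from h import *
s=get_state(); print(s['tcp_pos'],s['tcp_rot'],s['ft_force'],s['q'],s['time_s'])
print(delta((.577,.159,.20),-7.8))
cv2.imwrite("pics/k1.png",np.hstack([cv2.resize(get_image("top")[150:270,170:330],(400,300)),cv2.resize(get_image("scene")[160:280,320:480],(400,300))]))
```

```text
[0.57871373 0.15710991 0.29995355] [-2.17339311e-01 -3.13352155e+00  4.53640303e-04] [0.72941892 0.5802148  0.1649702 ] [ 7.90200751e-02  4.16136976e-01  1.40221863e+00 -2.11914332e-04
  1.32381662e+00 -1.35322730e+00] 1.35
[ 0.038  0.033  1.999 -0.002 -0.003 -0.014]
```

View pics/k1.png

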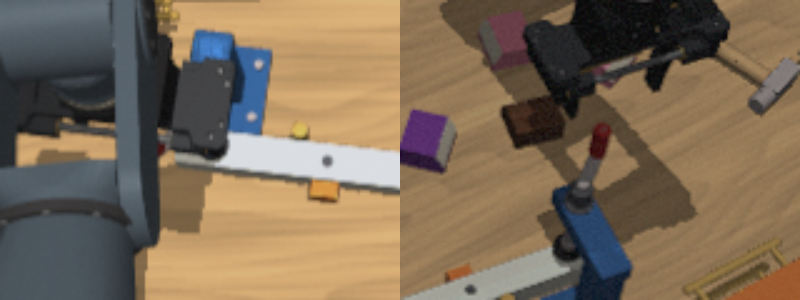

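The open fingers straddle the red knob: in the scene crop the tips are at (570,100) and (655,80), with the knob at (600,140). I'll descend and grip.

Request:
carry_out(
  plan=[
    [[0.04,0.03,0.8,0,0,0],[0.04,0.03,1.5,0,0,0],[0.04,0.03,1.9,0,0,0],[0.04,0.03,2.0,0,0,0]],
  ],
)

```text
time_s: 1.95
tcp_pos: [0.5736, 0.1619, 0.1987]
tcp_rot: [-0.213, -3.13, 0.001]
ft_force: [0.6, 0.6, 0.7]
grip_width: 0.0869
grasp_force: 0.0
```

Request:
carry_out(
  plan=[
    [[0,0,0,0,0,0],[0,0,0,0,0,0],[0,0,0,0,0,0],[0,0,0,0,0,0],[0,0,0,0,0,0],[0,0,0,0,0,0]],
  ],
  hand=1,
)

```text
time_s: 2.7
tcp_pos: [0.5755, 0.1613, 0.2006]
tcp_rot: [0.214, 3.134, 0.0]
ft_force: [-1.0, -0.4, 0.4]
grip_width: 0.035
grasp_force: 0.0
```

Run:
```python
from h import *
s=get_state(); print(s['tcp_pos'],s['ft_force'],s['grip_width'],s['grasp_force'],s['time_s'])
r=R.from_rotvec(s['tcp_rot'])
a=np.array([.6069,.1193]);
for tag,p in(("est knob",np.array([.5769,.1592])),("tcp",s['tcp_pos'][:2])):
    v=p-a;print(tag,np.hypot(*v),np.degrees(np.arctan2(v[1],v[0])))
v=s['tcp_pos'][:2]-a;th0=np.arctan2(v[1],v[0])
for d in np.arange(.2,6.5,.2):
    q=np.r_[a+.05*np.array([np.cos(th0-d),np.sin(th0-d)]),s['tcp_pos'][2]]
    print(round(d,1),(r.inv().apply(q-s['tcp_pos'])/.05).round(2))
```

```text
[0.57551618 0.16132165 0.20060375] [-1.04867201 -0.42955752  0.44221785] 0.03501423973828758 0.0 2.7
est knob 0.04992003605767931 126.93876273228985
tcp 0.052447720192192154 126.75416466911322
0.2 [-0.19  0.09  0.  ]
0.4 [-0.37  0.18  0.  ]
0.6 [-0.56  0.24  0.  ]
0.8 [-0.76  0.25  0.  ]
1.0 [-0.96  0.23  0.  ]
1.2 [-1.15  0.17  0.  ]
1.4 [-1.32  0.07  0.  ]
1.6 [-1.47 -0.07  0.  ]
1.8 [-1.59 -0.23  0.  ]
2.0 [-1.68 -0.41  0.  ]
2.2 [-1.73 -0.6   0.  ]
2.4 [-1.73 -0.8   0.  ]
2.6 [-1.7 -1.   0. ]
2.8 [-1.64 -1.18  0.  ]
3.0 [-1.53 -1.35  0.  ]
3.2 [-1.4 -1.5  0. ]
3.4 [-1.23 -1.62  0.  ]
3.6 [-1.05 -1.7   0.  ]
3.8 [-0.86 -1.74  0.  ]
4.0 [-0.66 -1.74  0.  ]
4.2 [-0.46 -1.71  0.  ]
4.4 [-0.27 -1.63  0.  ]
4.6 [-0.11 -1.52 -0.  ]
4.8 [ 0.03 -1.38 -0.  ]
5.0 [ 0.15 -1.22 -0.  ]
5.2 [ 0.22 -1.03 -0.  ]
5.4 [ 0.26 -0.84 -0.  ]
5.6 [ 0.26 -0.64 -0.  ]
5.8 [ 0.22 -0.44 -0.  ]
6.0 [ 0.14 -0.26 -0.  ]
6.2 [ 0.02 -0.1  -0.  ]
6.4 [-0.12  0.04  0.  ]
```

Request:
carry_out(
  plan=[
    [[0,0,0,0,0,0],[0,0,0,0,0,0],[0,0,0,0,0,0],[0,0,0,0,0,0]],
  ],
)

```text
time_s: 3.2
tcp_pos: [0.5755, 0.1595, 0.2005]
tcp_rot: [-0.214, -3.134, 0.006]
ft_force: [-0.3, -5.0, 0.6]
grip_width: 0.0191
grasp_force: 30.0
```

Run:
```python
from h import *
s=get_state(); print(s['tcp_pos'],s['ft_force'],s['grip_width'],s['grasp_force'],s['time_s'])
```

```text
[0.57546035 0.15948014 0.20046523] [-0.32216036 -5.04067393  0.62688305] 0.0190544071864976 29.99996583768734 3.2
```

Request:
carry_out(
  plan=[
    [[-0.19,0.09,0,0,0,0],[-0.37,0.18,0,0,0,0],[-0.56,0.24,0,0,0,0],[-0.76,0.25,0,0,0,0],[-0.96,0.23,0,0,0,0],[-1.15,0.17,0,0,0,0],[-1.32,0.07,0,0,0,0],[-1.47,-0.07,0,0,0,0],[-1.59,-0.23,0,0,0,0],[-1.68,-0.41,0,0,0,0]],
  ],
)

```text
time_s: 4.45
tcp_pos: [0.6522, 0.1309, 0.2003]
tcp_rot: [-0.213, -3.125, -0.003]
ft_force: [-8.8, 3.0, 6.9]
grip_width: 0.0194
grasp_force: 30.0
```

```bash
cat > c.py <<'E'
from h import *
import sys
s=get_state(); p=s['tcp_pos'];a=np.array([.6069,.1193]);v=p[:2]-a
th=np.degrees(np.arctan2(v[1],v[0]))
f=s['ft_force'];u=v/np.hypot(*v);tg=np.array([u[1],-u[0]])
print(p,f.round(1),s['grip_width'],s['grasp_force'],s['time_s'])
print("r",np.hypot(*v),"th",th,"turned",(127-th)%360*np.pi/180,"f_rad",f[:2]@u,"f_tan",f[:2]@tg)
E
python3 c.py
```

```text
[0.65219727 0.13092061 0.2002864 ] [-8.8  3.   6.9] 0.019366775543351162 30.000450251592383 4.45
r 0.046764105481625094 th 14.388420635651373 turned 1.9654428357787865 f_rad -7.777729320363173 f_tan -5.082952692724195
```

Request:
carry_out(
  plan=[
    [[-0.03,-0.19,0,0,0,0],[-0.02,-0.39,0,0,0,0],[0.01,-0.59,0,0,0,0],[0.07,-0.77,0,0,0,0],[0.18,-0.94,0,0,0,0],[0.31,-1.09,0,0,0,0],[0.48,-1.21,0,0,0,0],[0.66,-1.29,0,0,0,0],[0.85,-1.33,0,0,0,0],[1.05,-1.33,0,0,0,0]],
  ],
)

```text
time_s: 5.7
tcp_pos: [0.5955, 0.0687, 0.2006]
tcp_rot: [0.214, 3.132, -0.006]
ft_force: [4.5, -3.0, -3.4]
grip_width: 0.0193
grasp_force: 30.0
```

```bash
python3 c.py
```

```text
[0.59552697 0.06871546 0.2006336 ] [ 4.5 -3.  -3.4] 0.019336982338108398 30.000113970462507 5.7
r 0.051847292898705856 th -102.67122502148398 turned 4.008519073713679 f_rad 1.9476436607775363 f_tan -5.003576260761222
```

Request:
carry_out(
  plan=[
    [[0.1,0.01,0,0,0,0],[0.2,0.03,0,0,0,0],[0.3,0.07,0,0,0,0],[0.39,0.11,0,0,0,0]],
  ],
)

```text
time_s: 6.2
tcp_pos: [0.5757, 0.0766, 0.2006]
tcp_rot: [-0.213, -3.134, 0.007]
ft_force: [1.9, -5.6, -1.0]
grip_width: 0.0193
grasp_force: 30.0
```

```bash
python3 c.py
```

```text
[0.57573433 0.0765775  0.20062162] [ 1.9 -5.6 -1. ] 0.01932569556524695 29.999988929585015 6.2
r 0.05288204932166285 th -126.11040884695181 turned 4.417610005448293 f_rad 3.3819729931755393 f_tan -4.785577415535443
```

Request:
carry_out(
  plan=[
    [[0.1,0.03,0,0,0,0],[0.18,0.09,0,0,0,0],[0.25,0.15,0,0,0,0],[0.32,0.22,0,0,0,0]],
  ],
)

```text
time_s: 6.7
tcp_pos: [0.562, 0.0903, 0.2006]
tcp_rot: [0.214, 3.134, -0.005]
ft_force: [3.5, -5.1, -3.0]
grip_width: 0.0192
grasp_force: 30.0
```

```bash
python3 c.py
```

```text
[0.56195497 0.09025764 0.20059711] [ 3.5 -5.1 -3. ] 0.019239337426989096 29.999821959490305 6.7
r 0.053511819347909245 th -147.1304637764334 turned 4.784479172917812 f_rad -0.15252318852039304 f_tan -6.130177062285003
```

Request:
carry_out(
  plan=[
    [[0.07,0.08,0,0,0,0],[0.12,0.16,0,0,0,0],[0.16,0.26,0,0,0,0],[0.19,0.35,0,0,0,0]],
  ],
)

```text
time_s: 7.2
tcp_pos: [0.5545, 0.1085, 0.2006]
tcp_rot: [-0.213, -3.134, 0.007]
ft_force: [2.0, -6.6, -2.2]
grip_width: 0.0193
grasp_force: 30.0
```

```bash
python3 c.py
```

```text
[0.5544717  0.10850654 0.20057087] [ 2.  -6.6 -2.2] 0.019321952636244654 29.99981339234182 7.2
r 0.05352780283547155 th -168.36699943944856 turned 5.155126641954624 f_rad -0.6557089988663508 f_tan -6.881078596619105
```

Request:
carry_out(
  plan=[
    [[0.03,0.1,0,0,0,0],[0.04,0.2,0,0,0,0],[0.04,0.3,0,0,0,0],[0.04,0.4,0,0,0,0]],
  ],
)

```text
time_s: 7.7
tcp_pos: [0.5541, 0.1125, 0.2006]
tcp_rot: [-0.202, -3.13, 0.06]
ft_force: [-2.2, -54.5, 3.1]
grip_width: 0.0193
grasp_force: 30.0
```

```bash
python3 c.py
```

```text
[0.55409479 0.11251453 0.20060301] [ -2.2 -54.5   3.1] 0.01930705610625589 29.99526029045228 7.7
r 0.05323939681970413 th -172.67761560358585 turned 5.230361086808508 f_rad 9.083773443119497 f_tan -53.81819900120904
```

End stop reached: 54 N tangential, and the knob no longer moves. I'll relax the force, release, and rise.

Request:
carry_out(
  plan=[
    [[0,-0.15,0,0,0,0],[0,-0.3,0,0,0,0],[0,-0.3,0,0,0,0]],
  ],
)

```text
time_s: 8.07
tcp_pos: [0.554, 0.1111, 0.2006]
tcp_rot: [0.215, 3.133, -0.012]
ft_force: [4.6, -11.6, -2.1]
grip_width: 0.0192
grasp_force: 30.0
```

```bash
python3 c.py
```

```text
[0.55400045 0.111073   0.20057001] [  4.6 -11.6  -2.1] 0.019173744793344015 29.999911418999545 8.075
r 0.0535354613591594 th -171.16011342159294 turned 5.203875677326533 f_rad -2.7803119261879345 f_tan -12.13903537934292
```

Request:
carry_out(
  plan=[
    [[0,0,0,0,0,0],[0,0,0,0,0,0],[0,0,0,0,0,0],[0,0,0,0,0,0],[0,0,0,0,0,0],[0,0,-0.4,0,0,0],[0,0,-1.2,0,0,0],[0,0,-2,0,0,0]],
  ],
  hand=0,
)

```text
time_s: 9.07
tcp_pos: [0.5532, 0.1161, 0.3013]
tcp_rot: [-0.214, -3.133, 0.0]
ft_force: [0.6, 0.9, -0.4]
grip_width: 0.0857
grasp_force: 0.0
```

Clamped and released. Next I'll compute the move to above the offcut (centre about (0.402,0.204), yaw about -13.3°, pads at x=-10 mm), and take a fresh look now that the arm has moved.

Run:
```python
from h import *
print(delta((.3923,.2063,.13),-13.3)); s=get_state(); print(s['q'])
t=get_image("scene"); cv2.imwrite("pics/s2.png",cv2.resize(t[130:330,260:480],(660,600)))
# offcut in the scene view for cross-check: projected expected top corners
g=R.from_euler('z',-13.3,degrees=True)
for c in [(-.018,.0325,.034),(-.018,-.0325,.034),(.03,-.0325,.034),(.03,.0325,.034)]:
    P=g.apply(c)+[.402,.204,0];u=proj("scene",P);print(((u-[260,130])*3).round(0),end=' ')
```

```text
[ 3.430e+00  1.351e+00  3.430e+00 -1.000e-03 -7.000e-03  5.490e-01]
[ 9.15244212e-03  3.63733183e-01  1.48442676e+00  9.68140490e-05
  1.29470591e+00 -1.42544237e+00]
[359. 203.] [302. 216.] [317. 251.] [374. 237.]
```

View pics/s2.png

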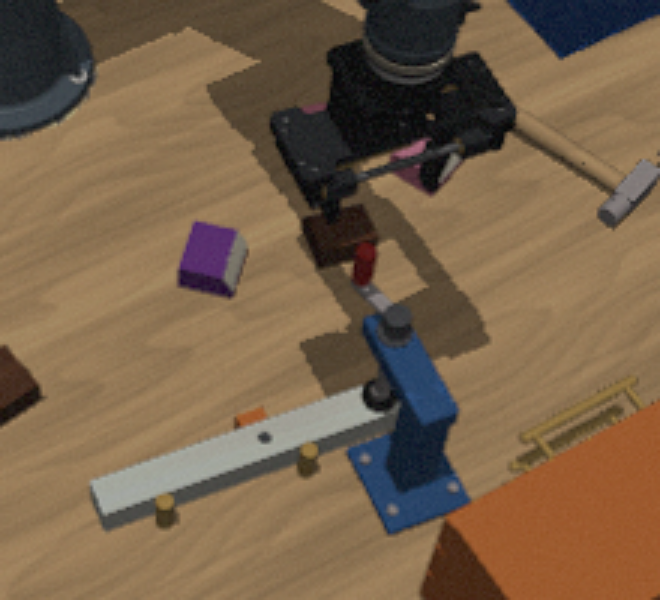

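The pad (380,395) rests on the fence, and the offcut's top corners (303,220), (360,205) and (377,237) match the projection. Moving above it.

Request:
carry_out(
  plan=[
    [[0.9,0.35,0,0,0,0.1],[1.8,0.7,0.8,0,0,0.3],[2.7,1.05,1.8,0,0,0.55],[3.43,1.35,2.8,0,0,0.55],[3.43,1.35,3.43,0,0,0.55],[3.43,1.35,3.43,0,0,0.55]],
  ],
)

```text
time_s: 9.88
tcp_pos: [0.3904, 0.206, 0.1272]
tcp_rot: [-0.362, -3.114, 0.004]
ft_force: [0.2, 0.6, 0.3]
grip_width: 0.0869
grasp_force: 0.0
```

Run:
```python
from h import *
print(delta((.3923,.2063,.006),-13.3)); s=get_state(); print(s['tcp_pos'],s['grip_width'],s['q'])
```

```text
[-0.05   0.021  2.425 -0.017 -0.034  0.005]
[0.39038996 0.20602528 0.1272403 ] 0.08689416727121893 [ 2.31412736e-01  4.53396161e-01  1.97038978e+00 -1.83239065e-05
  7.24383929e-01 -1.10813231e+00]
```

Request:
carry_out(
  plan=[
    [[0,0,0.9,0,0,0],[0,0,1.7,0,0,0],[0,0,2.2,0,0,0],[0,0,2.45,0,0,0],[0,0,2.45,0,0,0]],
  ],
)

```text
time_s: 10.5
tcp_pos: [0.3941, 0.2061, 0.0068]
tcp_rot: [0.365, 3.119, 0.001]
ft_force: [-0.3, 0.2, 0.8]
grip_width: 0.0869
grasp_force: 0.0
```

Request:
carry_out(
  plan=[
    [[0,0,0,0,0,0],[0,0,0,0,0,0],[0,0,0,0,0,0],[0,0,0,0,0,0],[0,0,0,0,0,0],[0,0,0,0,0,0]],
  ],
  hand=1,
)

```text
time_s: 11.25
tcp_pos: [0.3933, 0.2063, 0.0072]
tcp_rot: [0.364, 3.119, 0.001]
ft_force: [0.0, -0.1, 6.3]
grip_width: 0.0649
grasp_force: 30.0
```

Gripped: 65 mm opening, as expected for the length. Lifting.

Request:
carry_out(
  plan=[
    [[0,0,-0.5,0,0,0],[0,0,-1.2,0,0,0],[0,0,-1.6,0,0,0],[0,0,-1.6,0,0,0]],
  ],
)

```text
time_s: 11.75
tcp_pos: [0.3937, 0.2063, 0.0877]
tcp_rot: [0.364, 3.117, 0.002]
ft_force: [-0.3, -0.2, -1.3]
grip_width: 0.0645
grasp_force: 30.0
```

```bash
cat >> h.py <<'E'
F=np.array([.5893,-.0095]);YAW=-7.8
def fw(x,y,z):
    g=np.radians(YAW);return np.array([F[0]+x*np.cos(g)-y*np.sin(g),F[1]+x*np.sin(g)+y*np.cos(g),z])
def tofence(p):
    g=np.radians(YAW);v=np.array(p)[:2]-F;return np.array([v[0]*np.cos(g)+v[1]*np.sin(g),-v[0]*np.sin(g)+v[1]*np.cos(g)])
E
python3 - <<'E'
from h import *
s=get_state();print(s['tcp_pos'],s['grip_width'],s['grasp_force'],s['ft_force'])
I=get_image("top");S=get_image("scene");cv2.imwrite("pics/t3.png",I)
hsv=cv2.cvtColor(I,cv2.COLOR_BGR2HSV)
for c in blobs(cv2.inRange(hsv,(0,0,120),(180,60,255)),(235,195,375,235),100):
    r=cv2.minAreaRect(c);print("fence",r);print([plane("top",p,.04).round(4).tolist() for p in cv2.boxPoints(r)])
for c in blobs(cv2.inRange(hsv,(5,170,120),(18,255,255)),(285,215,315,235),5):
    r=cv2.minAreaRect(c);print("stop",r,[plane("top",p,.032).round(4).tolist() for p in cv2.boxPoints(r)])
print(delta(fw(-.12,-.06,.087),YAW))
E
```

```text
[0.39367559 0.20634705 0.08765865] 0.06452122429468031 29.999729943592683 [-0.28246283 -0.24657046 -1.33837306]
fence ((310.69036865234375, 215.39547729492188), (108.71212005615234, 15.063838958740234), 6.76617431640625)
[[0.5856, 0.1164, 0.04], [0.6269, 0.1116, 0.04], [0.5865, -0.1808, 0.04], [0.5455, -0.1747, 0.04]]
stop ((298.9308166503906, 225.5538787841797), (10.170848846435547, 6.325770854949951), 7.125016689300537) [[0.5534, 0.0152, 0.032], [0.5707, 0.0129, 0.032], [0.5667, -0.0145, 0.032], [0.5495, -0.0121, 0.032]]
[-2.549e+00 -4.713e+00 -1.500e-02 -1.000e-03 -2.000e-03 -5.520e-01]
```

Request:
carry_out(
  plan=[
    [[-0.2,-0.8,0,0,0,-0.1],[-0.7,-1.6,0,0,0,-0.2],[-1.2,-2.5,0,0,0,-0.35],[-1.7,-3.4,0,0,0,-0.5],[-2.2,-4.2,0,0,0,-0.55],[-2.55,-4.7,0,0,0,-0.55],[-2.55,-4.7,0,0,0,-0.55],[-2.55,-4.7,0,0,0,-0.55]],
  ],
)

```text
time_s: 12.85
tcp_pos: [0.4611, -0.051, 0.0855]
tcp_rot: [-0.214, -3.13, -0.002]
ft_force: [-0.4, 0.4, -0.2]
grip_width: 0.0648
grasp_force: 30.0
```

Run:
```python
from h import *
s=get_state();print(s['tcp_pos'],s['grip_width'],s['ft_force'],tofence(s['tcp_pos']))
print(delta(fw(-.085,-.055,.0085),YAW))
```

```text
[ 0.46112208 -0.05096115  0.08551734] 0.06475592421427273 [-0.42240737  0.42649705 -0.17787418] [-0.12136508 -0.05847329]
[-0.733  0.068  1.538  0.006 -0.022 -0.003]
```

Request:
carry_out(
  plan=[
    [[-0.3,0.03,0.6,0,0,0],[-0.6,0.06,1.1,0,0,0],[-0.7,0.07,1.4,0,0,0],[-0.7,0.07,1.57,0,0,0],[-0.7,0.07,1.57,0,0,0]],
  ],
)

```text
time_s: 13.48
tcp_pos: [0.4969, -0.0525, 0.0079]
tcp_rot: [-0.213, -3.133, -0.001]
ft_force: [-0.0, 0.2, -1.5]
grip_width: 0.0644
grasp_force: 30.0
```

Run:
```python
from h import *
s=get_state();print(s['tcp_pos'],s['grip_width'],s['ft_force'],tofence(s['tcp_pos']))
print(delta(fw(-.062,-.046,.0085),YAW))
I=get_image("top");S=get_image("scene")
cv2.imwrite("pics/p4.png",np.hstack([cv2.resize(I[190:280,270:390],(400,300),interpolation=2),cv2.resize(S[220:310,270:390],(400,300),interpolation=2)]))
```

```text
[ 0.49692918 -0.05250534  0.00788819] 0.06435826032202871 [-0.02385784  0.17255236 -1.50102825] [-0.0856797 -0.0551436]
[-0.474  0.183 -0.013  0.002 -0.01   0.002]
```

View pics/p4.png

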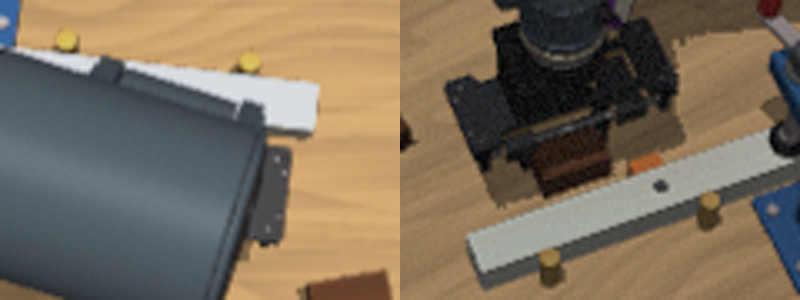

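The offcut (575,165 in the scene half) is low in front of the fence, on the -y side of the orange stop (645,165). Closing in gently now.

Request:
carry_out(
  plan=[
    [[-0.15,0.05,0,0,0,0],[-0.3,0.1,0,0,0,0],[-0.4,0.15,0.02,0,0,0],[-0.4,0.18,0.03,0,0,0],[-0.4,0.22,0.03,0,0,0],[-0.4,0.26,0.03,0,0,0]],
  ],
)

```text
time_s: 14.32
tcp_pos: [0.52, -0.0435, 0.0069]
tcp_rot: [0.214, 3.133, -0.001]
ft_force: [-2.5, -10.5, 4.1]
grip_width: 0.0647
grasp_force: 30.0
```

```bash
cat > st.py <<'E'
from h import *
s=get_state();f=s['ft_force'];g=np.radians(YAW)
print(s['tcp_pos'].round(4),round(s['grip_width'],4),"fence xy",tofence(s['tcp_pos']).round(4),"F fence",round(f[0]*np.cos(g)+f[1]*np.sin(g),1),round(-f[0]*np.sin(g)+f[1]*np.cos(g),1),f[2].round(1),s['time_s'])
E
python3 st.py
```

```text
[ 0.52   -0.0435  0.0069] 0.0647 fence xy [-0.0641 -0.0431] F fence -1.1 -10.8 4.1 14.325
```

Request:
carry_out(
  plan=[
    [[-0.05,-0.04,0,0,0,0],[-0.1,-0.04,0,0,0,0],[-0.13,-0.04,0,0,0,0],[-0.13,-0.04,0,0,0,0]],
  ],
)

```text
time_s: 14.82
tcp_pos: [0.521, -0.0442, 0.0069]
tcp_rot: [-0.213, -3.125, -0.004]
ft_force: [-6.1, 1.1, 11.6]
grip_width: 0.0646
grasp_force: 30.0
```

```bash
python3 st.py
```

```text
[ 0.521  -0.0442  0.0069] 0.0646 fence xy [-0.063  -0.0436] F fence -6.2 0.3 11.6 14.825
```

Request:
carry_out(
  plan=[
    [[0,0,-0.03,0,0,0],[-0.05,0.04,-0.03,0,0,0],[-0.1,0.06,-0.03,0,0,0],[-0.1,0.06,-0.03,0,0,0]],
  ],
)

```text
time_s: 15.32
tcp_pos: [0.5247, -0.044, 0.0073]
tcp_rot: [-0.213, -3.121, -0.0]
ft_force: [-10.9, -8.5, 5.9]
grip_width: 0.0648
grasp_force: 30.0
```

```bash
python3 st.py
```

```text
[ 0.5247 -0.044   0.0073] 0.0648 fence xy [-0.0594 -0.0429] F fence -9.6 -9.9 5.9 15.325
```

It's seated against fence and stop, at about 10 N on each. Release and rise, then back away.

Request:
carry_out(
  plan=[
    [[0,0,-0.03,0,0,0],[0,0,-0.03,0,0,0],[0,0,-0.03,0,0,0],[0,0,-0.3,0,0,0],[0,0,-0.9,0,0,0],[0.4,0,-1.8,0,0,0],[1.4,0,-2.4,0,0,0],[2.4,0,-2.4,0,0,0]],
  ],
  hand=0,
)

```text
time_s: 16.32
tcp_pos: [0.4131, -0.0276, 0.1307]
tcp_rot: [0.213, 3.127, -0.003]
ft_force: [-0.4, -0.3, -0.9]
grip_width: 0.0873
grasp_force: 0.0
```

```bash
python3 st.py
python3 - <<'E'
from h import *
I=get_image("top");S=get_image("scene")
cv2.imwrite("pics/p5.png",np.hstack([cv2.resize(I[190:280,270:390],(400,300),interpolation=2),cv2.resize(S[220:310,270:390],(400,300),interpolation=2)]))
# target: bevel middle at fence (-.05-.024, -.0425, .0235); approach 40 mm back along the normal, at several tilts
n=np.array([np.cos(np.pi/6),-np.sin(np.pi/6)])
b=np.array([-.074,.0235])-n*.045
for tilt in(30,45,60): print(tilt,delta(fw(b[0],-.0425,b[1]),YAW,tilt))
print(get_state()['q'])
E
```

```text
[ 0.4131 -0.0276  0.1307] 0.0873 fence xy [-0.1721 -0.0419] F fence -0.3 -0.3 -0.9 16.325
30 [-1.374e+00 -5.200e-02  1.644e+00  1.000e-02 -3.049e+00 -3.000e-03]
45 [-1.374 -0.052  1.644  0.009 -4.549 -0.005]
60 [-1.374e+00 -5.200e-02  1.644e+00  9.000e-03 -6.049e+00 -6.000e-03]
[-3.38136798e-01  4.16788468e-01  2.05306513e+00  4.85162937e-06
  6.80498547e-01 -1.77268972e+00]
```

View pics/p5.png

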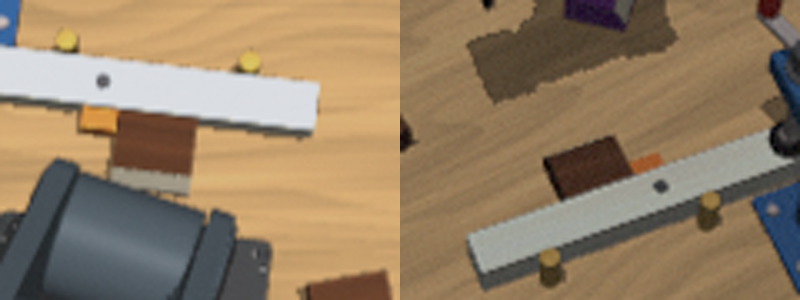

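The top half shows the offcut (155,150) flush to the fence, its end at the orange stop (98,120) and its pale bevel (150,180) facing the robot. I'll tilt the tool 25° forward, shut the fingers, and aim so the fingertips' leading corner meets the middle of the bevel.

Run:
```python
from h import *
print(delta(fw(-.10,-.0425,.08),YAW,25));
```

```text
[-1.628 -0.051  0.962  0.01  -2.549 -0.003]
```

Request:
carry_out(
  plan=[
    [[-0.3,0,0,0,-0.8,0],[-0.9,0,0,0,-1.7,0],[-1.4,-0.04,0.4,0,-2.5,0],[-1.63,-0.04,0.95,0,-2.5,0],[-1.63,-0.04,0.95,0,-2.5,0],[-1.63,-0.04,0.95,0,-2.5,0],[-1.63,-0.04,0.95,0,-2.5,0],[-1.63,-0.04,0.95,0,-2.5,0],[-1.63,-0.04,0.95,0,-2.5,0],[-1.63,-0.04,0.95,0,-2.5,0]],
  ],
  hand=1,
)

```text
time_s: 17.68
tcp_pos: [0.5029, -0.0383, 0.0961]
tcp_rot: [0.19, 2.725, -0.048]
ft_force: [-0.2, -0.1, -0.1]
grip_width: 0.0019
grasp_force: 0.0
```

```bash
python3 st.py
python3 - <<'E'
from h import *
print(get_state()['q'])
print(delta(fw(-.0956,-.0425,.027),YAW,25)); print(delta(fw(-.0826,-.0425,.0195),YAW,25))
E
```

```text
[ 0.5029 -0.0383  0.0961] 0.0019 fence xy [-0.0817 -0.0403] F fence -0.2 -0.1 -0.1 17.675
[-0.34533306  0.5384628   2.15990881  1.0935577   0.08556066 -2.85338764]
[ 0.806 -0.038  1.157 -0.041 -0.148 -0.009]
[ 0.627 -0.036  1.399 -0.041 -0.148 -0.009]
```

The wrist is near its limit at that tilt (q5≈0, q6 at its limit), so I'll ease back to about 10°.

Request:
carry_out(
  plan=[
    [[0.1,0,-0.2,0,0.3,0],[0.2,0,-0.4,0,0.6,0],[0.3,0,-0.6,0,0.9,0],[0.4,0,-0.6,0,1.2,0],[0.4,0,-0.6,0,1.5,0],[0.4,0,-0.6,0,1.5,0],[0.4,0,-0.6,0,1.5,0]],
  ],
)

```text
time_s: 18.55
tcp_pos: [0.4721, -0.0337, 0.1151]
tcp_rot: [0.21, 2.987, -0.024]
ft_force: [0.0, 0.1, 1.0]
grip_width: 0.0005
grasp_force: 0.0
```

```bash
python3 st.py
python3 - <<'E'
from h import *
print(get_state()['q'])
# tilt 10: leading corner offset 9.5*(cos10,sin10)
c=.0095*np.array([np.cos(.1745),np.sin(.1745)])
b=np.array([-.074,.0235])-c; n=np.array([np.cos(np.pi/6),-.5]); q=b-.015*n
print(b,q);print(delta(fw(q[0],-.0425,q[1]+.04),YAW,10));print(delta(fw(q[0],-.0425,q[1]),YAW,10)); print(delta(fw(b[0],-.0425,b[1]),YAW,10))
E
```

```text
[ 0.4721 -0.0337  0.1151] 0.0005 fence xy [-0.1129 -0.0399] F fence 0.0 0.1 1.0 18.55
[-0.32198223  0.47198584  2.01841235  0.0435958   0.50553341 -1.78920439]
[-0.08335573  0.02185065] [-0.09634611  0.02935065]
[-0.193 -0.046  0.953 -0.035 -0.155 -0.02 ]
[-0.075 -0.042  1.745 -0.035 -0.155 -0.02 ]
[-0.31  -0.04   1.931 -0.035 -0.155 -0.02 ]
```

Request:
carry_out(
  plan=[
    [[-0.1,-0.04,0.5,0,0,0],[-0.15,-0.04,1.0,0,0,0],[-0.1,-0.04,1.5,0,0,0],[-0.08,-0.04,1.74,0,0,0],[-0.08,-0.04,1.74,0,0,0]],
  ],
)

```text
time_s: 19.18
tcp_pos: [0.4882, -0.0385, 0.0292]
tcp_rot: [0.21, 2.989, -0.023]
ft_force: [-0.4, -0.3, -0.1]
grip_width: 0.0004
grasp_force: 0.0
```

```bash
python3 st.py
python3 - <<'E'
from h import *
s=get_state();print(s['q'].round(3)); r=R.from_rotvec(s['tcp_rot'])
z=r.as_matrix()[:,2];print("tilt",np.degrees(np.arcsin(np.hypot(*z[:2]))))
print(delta(fw(-.08335,-.0425,.02185),YAW,8.4))
n=fw(.866,0,-.5)-fw(0,0,0);print("normal per mm (units)",r.inv().apply(n)*.001/.05)
I=get_image("top");S=get_image("scene")
cv2.imwrite("pics/p6.png",np.hstack([cv2.resize(I[190:280,270:390],(400,300),interpolation=2),cv2.resize(S[220:310,270:390],(400,300),interpolation=2)]))
E
```

```text
[ 0.4882 -0.0385  0.0292] 0.0004 fence xy [-0.0963 -0.0424] F fence -0.4 -0.4 -0.1 19.175
[-0.321  0.673  2.025  0.07   0.3   -1.817]
tilt 8.363145862601442
[-0.234  0.001  0.182 -0.034 -0.004 -0.021]
normal per mm (units) [-0.01568249  0.00013302  0.01241065]
```

View pics/p6.png

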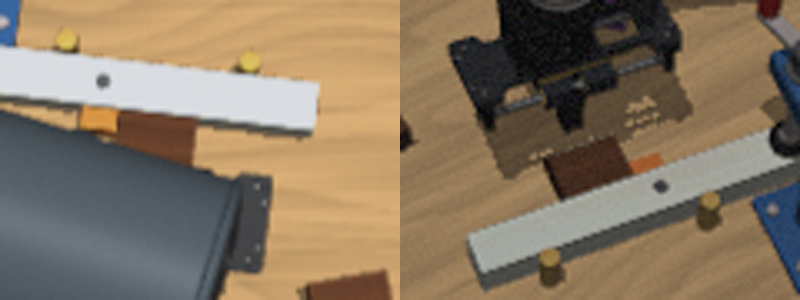

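The shut fingers (570,110 in the scene half) are behind the middle of the offcut (590,165). Pushing along the bevel normal.

Request:
carry_out(
  plan=[
    [[-0.09,0,0.07,0,0,0],[-0.16,0,0.125,0,0,0],[-0.2,0,0.16,0,0,0],[-0.235,0,0.185,0,0,0],[-0.265,0,0.21,0,0,0],[-0.28,0,0.22,0,0,0],[-0.28,0,0.22,0,0,0]],
  ],
)

```text
time_s: 20.15
tcp_pos: [0.5014, -0.0403, 0.022]
tcp_rot: [0.209, 2.991, -0.023]
ft_force: [-7.1, -1.7, 17.1]
grip_width: 0.0006
grasp_force: 7.6
```

```bash
python3 st.py
```

```text
[ 0.5014 -0.0403  0.022 ] 0.0006 fence xy [-0.0829 -0.0424] F fence -6.8 -2.6 17.1 20.15
```

The push is too steep (7 N forward, 17 N down), because the arm is stiffer vertically. I'll trim it: more forward, slightly up.

Request:
carry_out(
  plan=[
    [[-0.03,0,-0.006,0,0,0],[-0.065,0,-0.01,0,0,0],[-0.065,0,-0.01,0,0,0]],
  ],
)

```text
time_s: 20.52
tcp_pos: [0.5016, -0.0402, 0.0222]
tcp_rot: [0.209, 2.998, -0.021]
ft_force: [-11.9, -3.8, 14.8]
grip_width: 0.0004
grasp_force: 8.6
```

```bash
python3 st.py
```

```text
[ 0.5016 -0.0402  0.0222] 0.0004 fence xy [-0.0828 -0.0423] F fence -11.3 -5.4 14.8 20.525
```

Request:
carry_out(
  plan=[
    [[-0.02,-0.01,-0.008,0,0,0],[-0.04,-0.02,-0.014,0,0,0],[-0.04,-0.02,-0.014,0,0,0]],
  ],
)

```text
time_s: 20.9
tcp_pos: [0.5016, -0.0403, 0.0224]
tcp_rot: [0.209, 3.002, -0.019]
ft_force: [-12.1, 0.3, 10.5]
grip_width: 0.001
grasp_force: 7.8
```

```bash
python3 st.py
```

```text
[ 0.5016 -0.0403  0.0224] 0.001 fence xy [-0.0827 -0.0425] F fence -12.0 -1.4 10.5 20.9
```

Request:
carry_out(
  plan=[
    [[-0.02,0,-0.004,0,0,0],[-0.04,0.005,-0.006,0,0,0],[-0.04,0.005,-0.006,0,0,0],[-0.04,0.005,-0.006,0,0,0]],
  ],
)

```text
time_s: 21.4
tcp_pos: [0.5017, -0.0402, 0.0225]
tcp_rot: [0.209, 3.006, -0.018]
ft_force: [-14.4, -3.1, 11.1]
grip_width: 0.0003
grasp_force: 8.6
```

```bash
python3 st.py
python3 - <<'E'
from h import *
I=get_image("top");S=get_image("scene")
cv2.imwrite("pics/p7.png",np.hstack([cv2.resize(I[190:280,270:390],(400,300),interpolation=2),cv2.resize(S[220:310,270:390],(400,300),interpolation=2)]))
E
python3 st.py
```

```text
[ 0.5017 -0.0402  0.0225] 0.0003 fence xy [-0.0827 -0.0423] F fence -13.9 -5.0 11.1 21.4
[ 0.5017 -0.0402  0.0225] 0.0002 fence xy [-0.0826 -0.0423] F fence -13.8 -5.5 11.5 21.5
```

View pics/p7.png

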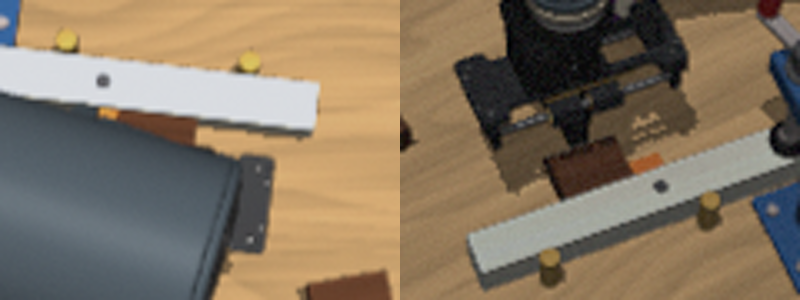

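The fingers press on the bevel (575,140), the offcut (590,170) sits at the fence and the stop (645,163), and the fence hasn't moved. The force is steady at about 14 N forward and 11 N down. Handing in.

```bash
python3 -c "
from plant import *
print(close_job())"
```

```text
the job is handed in; nothing more can be done
None
```

I handed in the job at 21.5 s: the crank is at its end stop with the pad on the fence, and the bevelled offcut sits flush to the fence and against the orange stop, held by a steady push of about 18.5 N, 38° below level rather than the suggested 30°. One risk: joint 6 read -2.853 rad against its -2.85 limit for a moment before I backed off.

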